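# Complete the vial rack and hold the shaker's hold-down arm open

### The arm

A 6-joint arm with a two-finger parallel gripper is mounted at the origin on the work surface. World frame = base frame: x ahead of the robot, y to its left, z up, the work surface at z = 0. Lengths are in mm, angles in rad, forces in N, time in s.
With the tool pointing down it reaches from about 350 to 875 mm from the base axis. Payload 4.2 kg.
Tool frame: the origin (TCP) lies midway between the tips of the shut fingers; the grasp point (between the pads) lies 19 mm behind it; x points along the fingers, y is the direction in which the jaws open and shut, and the axes are right-handed (so a half turn about x gives the same grasp; the last joint's range is limited). The gripper opens to 85 mm and grips with 20 to 120 N. Pads are 22 mm wide; open, the fingers measure 114 mm over their backs; the gripper's body (76 mm by 85 mm) begins 54 mm behind the grasp point. The pads swing forward as they close: fully open they stand 13 mm farther back than shut.
Start: joints at [-1.026, 0.385, 0.008, 0, -1.194, -0.259], TCP at [176.219, -599.622, 231.312] pointing down, gripper open.
Joint ranges: [-3.14, 3.14], [-1.21, 2.06], [-1.07, 1.41], [-3.16, 2.05], [-2.99, -0.16], [-3.1, 3.1]. Speed limits (rad/s): [2.79, 2.79, 3.14, 3.14, 3.14, 3.14].

### API

Orientations are given as a unit quaternion [x, y, z, w].
In Python, from bench import readout, imaging, arm gives the robot as it stands.
- The arm moves only by the tool arm_command, never from a script. Its argument "increments" is a list of rows, each a list of 3 entries, a list of its own where there are three numbers: the turn, a rotation vector about the world's x, y, z in degrees, then the shift along the world's x, y, z in mm, then the closure, from 0 (fully open) to 1 (shut). In form: [[[ax, ay, az], [tx, ty, tz], fingers], ...]. A call has exactly 5 rows; each row is the pose to reach, as a shift and turn from the pose measured when the call began; what a row does not reach only later rows make up. A row lasts 1/10 s, in which the tool goes at most 50 mm and 8.59 degrees, less where a joint would pass 70% of its speed; a pose out of reach is approached as far as the arm can. A call with a gripper value outside its range is refused whole. The fingers move at their own pace and stop on an object; the grip force is fixed at half the most. Time passes only in rows, so rows that repeat a pose let the fingers close, or fill a call up. It gives the time, the measured TCP pose, the force and the opening at its end, in the units of the state.
- readout.read_state(): the state, without advancing time (a new reading comes with each control period).
- imaging.get_image(name): name is "scene" or "top" or "wrist"; returns (picture, depth): 420x560x3 uint8, blue, green, red; 420x560 float32, mm along the optical axis (not along the pixel's ray), 0 where there is no reading.
- imaging.camera_info(name): a dict with "vfov" (degrees; the focal length in pixels is half the picture's height over the tangent of half this angle, whatever the lens; pixels are square), "cx", "cy" (the principal point, pixels), "eye" and "rotation" of the camera in the world; the wrist camera has in their place "T_tool_cam" (4x4, takes a point from camera to tool coordinates, whose origin is the TCP and whose axes are the tool frame's). Camera axes: x right, y down, z forward; pixel columns grow to the right and rows downward; lengths in mm; the calibration is good to about 2 mm. A picture is of the moment at which its call begins: read the wrist's pose just before it. camera_info takes no time and is no camera call.
- arm.job_done(): hands the job in, once; it reports no verdict.
The state is a dict: "clock": time; "joints": joint angles; "joint_vel": joint speeds; "joint_efforts": joint torques, N m; "position": TCP position; "ee_rot": TCP orientation; "contact_force": force on the tool from outside, world axes, zero at the start; "wrist_torque": the same for the moment, N m; "gripper_width": finger opening in mm.
Only numpy, scipy, OpenCV 4.12 (cv2) and the standard library are available. Lean on these libraries where they do the work, as an engineer would, in place of code of your own. Each camera call takes 0.05 s, during which the arm holds its last target. There are 200 camera calls.

### The job

Take the one tall capped vial out of the crate of loose fittings and stand it fully down in the empty place of the vial rack. Then pull the shaker's latch tab sideways against its spring, lift the hold-down arm off its ball post to roughly 70 mm above the ball, and finish while still holding the arm steadily raised there, so that the rack can be slid in underneath. Leave the bottle, jar and beaker on the bench where they stand.

Things in the scene. Friction and masses are not known exactly. Their poses are not given: they have to be found in the camera images.
- vial_center (a point): centre (half-way up) of the loose vial: an upright cylinder 22.5 mm in diameter and 75 mm tall, amber glass with a wide aluminium cap of the same diameter, about 45 g; it stands on the crate's floor and is by far the tallest thing in the crate (the other fittings are at most 28 mm tall). z is its axis
- crate: open grey plastic crate, fixed, 200 x 150 mm (x, y) with walls 35 mm high and 4 mm thick; origin at the centre of its underside. It holds the vial, a brass union, a steel collar, a small white pot and an aluminium block
- rack_hole (a point): mouth centre of the empty hole in the vial rack: a white block, fixed, 155 x 56 mm and 42 mm high, with a row of three holes along its x axis, 48 mm apart. The empty one is at the +x end (the other two hold vials like the loose one, standing 43 mm above the block). The hole is 26 mm wide and 32 mm deep, so a seated vial also stands 43 mm above the block. Axes are the rack's, z up
- ball (a point): centre of the steel ball (28 mm in diameter) on the post at the near end of the shaker, 156 mm above the bench. Axes are the shaker's: x points from the ball along the hold-down arm to its hinge, z up, and y, to the left as seen from the ball end looking along the arm to the hinge, is the way in which the latch tab is pulled. The shaker is a white box 290 x 180 x 65 mm, fixed
- hinge (a point): centre of the arm's hinge at the far end of the shaker, 218 mm from the ball along x and 165 mm above the bench; the hinge axis is the shaker's y. The arm is a bar 26 mm wide with a dark coupler block (44 x 40 mm, its top 183 mm above the bench) over the ball; it falls back by its own weight (about 0.4 kg with the latch) when it is let go
- latch_tab (a point): centre of the black latch tab, an upright block 24 x 14 x 38 mm (x, y, z) on top of the coupler; its lower end is 5 mm above the coupler's top, its centre 207 mm above the bench when the arm is down. It slides along its own y axis and rides up with the arm, so that the arm can be lifted by the tab. The point is 218 mm from the hinge along the arm and 42 mm above the hinge line; its axes turn with the arm
- latch (a joint): travel of the latch tab in m along the shaker's +y: 0 = sprung home (a tooth grips under the ball and the arm cannot be lifted), 0.014 = end stop; the arm is free from about 0.009. The spring pulls back with 3 N at 0 and 6.5 N at the stop
- holddown (a joint): angle of the hold-down arm in rad: 0 = down on the ball, grows as the ball end is raised (0.33 = coupler about 70 mm higher); stop at 1.2
- bottle: tall amber bottle, 72 mm in diameter and 190 mm tall, standing loose on the bench; origin at the centre of its underside
- jar: amber jar with a red cap, 64 mm in diameter and 90 mm tall, loose on the bench; origin at the centre of its underside
- beaker: open white beaker, 70 mm in diameter and 80 mm tall, loose on the bench; origin at the centre of its underside
Not all that is in view belongs to the job. Several things look just like the part that bears rack_hole: the one meant starts farthest from the robot's base. There is more than one size of the part that bears vial_center; the job needs the smaller.

How it is judged (in metres and radians):
On the way, in this order (a step that is already met when the one before it is completed fails the run):
1. the vial stands fully down in the empty hole of the rack, let go (horizontal distance between vial_center and rack_hole below 0.008 m and z of vial_center in the frame of rack_hole below 0.009 m and angle between vial_center's own z axis and vertical below 0.2 rad and contact force between the fingers and vial below 0.05 N), for 0.2 s.
2. the latch tab is pulled sideways by 9 mm or more with the arm still down (value of joint latch above 0.009 m and value of joint holddown below 0.06 rad), for 0.1 s.
At the end, for the whole second after the job is handed in: The vial stands seated in the rack's empty hole (within 8 mm of its axis, no more than 4 mm proud, tilted less than 0.2 rad), and the fingers still hold the hold-down arm steady at 0.22 to 0.50 rad, some 48 to 105 mm above the ball (horizontal distance between vial_center and rack_hole below 0.008 m and z of vial_center in the frame of rack_hole below 0.009 m and angle between vial_center's own z axis and vertical below 0.2 rad and value of joint holddown between 0.22 and 0.5 rad and velocity of joint holddown between -0.1 and 0.1 rad/s and contact force between the fingers and holddown above 0.8 N); the arm keeps its last pose, push and grip.
It fails at once if the bottle, jar or beaker is shifted by more than 25 mm (distance of any of bottle, jar, beaker from where it was at the start of the episode above 0.025 m).
It also fails if it takes over 67 s, if anything falls off the work surface, if the arm or the gripper's body presses on something with over 40 N, if the wrist force passes 120 N, or if a joint passes its speed limit or range.

## Working session

There is one attempt and no reset: what is moved stays moved. The work goes in short steps, Python scripts to look and compute and a tool call to move; the robot and the scene stay as the last step left them, time stands still between calls to the robot, and variables do not carry over. Pictures are saved under pics/ and viewed, about 8 in all and at most 12, crops included, and the job is handed in when it is done.

Besides the shell and the picture viewer there is one more tool, called as a command line: name --argument value ..., lists and objects as JSON in quotes. arm_command: Moves the arm, as the interface text tells. Its arguments: {"type":"object","properties":{"increments":{"type":"array","items":{"type":"array"}}},"required":["increments"]}

```bash
mkdir -p pics; cat > h.py <<'E'
import numpy as np, cv2
from bench import readout, imaging, arm
from scipy.spatial.transform import Rotation as R
def grab(name):
    s=readout.read_state(); im,d=imaging.get_image(name); c=imaging.camera_info(name)
    f=im.shape[0]/2/np.tan(np.radians(c['vfov']/2))
    if name=='wrist':
        T=np.eye(4);T[:3,:3]=R.from_quat(s['ee_rot']).as_matrix();T[:3,3]=s['position'];T=T@np.array(c['T_tool_cam'])
        Rm,e=T[:3,:3],T[:3,3]
    else: Rm,e=np.array(c['rotation']),np.array(c['eye'])
    return im,d,(f,c['cx'],c['cy'],Rm,e)
def ray(cam,u,v):
    f,cx,cy,Rm,e=cam
    return Rm@np.array([(u-cx)/f,(v-cy)/f,1.]),e
def onz(cam,u,v,z):
    r,e=ray(cam,u,v); return e+r*(z-e[2])/r[2]
def cloud(cam,d):
    f,cx,cy,Rm,e=cam
    v,u=np.mgrid[:d.shape[0],:d.shape[1]]
    P=np.stack([(u-cx)/f*d,(v-cy)/f*d,d],-1)@Rm.T+e
    P[d<=0]=np.nan
    return P
def save(n,im,s=1): cv2.imwrite(f'pics/{n}.png',cv2.resize(im,None,fx=s,fy=s))
E
python3 - <<'E'
from h import *
for n in('top','scene'):
    im,d,c=grab(n); save(n,im,1.4); np.savez(n,im=im,d=d); print(n,c, imaging.camera_info(n), (d>0).mean())
print(readout.read_state())
E
```

```text
top (np.float64(531.585280167011), 283.475034294202, 218.25032918174108, array([-0.70239931,  0.70910776, -0.04512122,  0.0420174 ]), array([ 342.14304225,  -67.99584851, 1470.7646016 ])) {'vfov': 43.11248046747735, 'cx': 283.475034294202, 'cy': 218.25032918174108, 'eye': array([ 342.14304225,  -67.99584851, 1470.7646016 ]), 'rotation': array([-0.70239931,  0.70910776, -0.04512122,  0.0420174 ])} 0.9960926870748299
scene (np.float64(510.00684980742017), 287.69754412649024, 212.86204253055192, array([ 0.78215264,  0.45143187, -0.22298438, -0.36704833]), array([1343.29715092, -524.58445113,  895.43918482])) {'vfov': 44.75972824517345, 'cx': 287.69754412649024, 'cy': 212.86204253055192, 'eye': array([1343.29715092, -524.58445113,  895.43918482]), 'rotation': array([ 0.78215264,  0.45143187, -0.22298438, -0.36704833])} 0.9958545918367347
{'clock': 0.1, 'joints': array([-1.02638838e+00,  3.85509614e-01,  6.77850194e-03, -4.31630071e-04,
       -1.19403122e+00, -2.58610652e-01]), 'joint_vel': array([ 0.00129645, -0.00295202,  0.00437141,  0.00076261,  0.00138436,
       -0.00112454]), 'joint_efforts': array([ 2.44012972e-04, -3.93318844e+01,  1.88928884e+01,  4.19790789e+00,
       -2.61798399e-03,  1.05626910e-05]), 'position': array([ 176.07664652, -599.14162017,  230.31967211]), 'ee_rot': array([-0.09995006,  0.70004823,  0.10134054,  0.69976607]), 'contact_force': array([-0.67714441,  0.18848434, -0.48300612]), 'wrist_torque': array([-0.08118823,  0.0594596 ,  0.06048806]), 'gripper_width': 85.30301412133377}
```

Rotations are quaternions; fixing that in the helper.

```bash
sed -i "s/np.array(c\['rotation'\])/R.from_quat(c['rotation']).as_matrix()/" h.py
```

```text
(no output)
```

View pics/top.png

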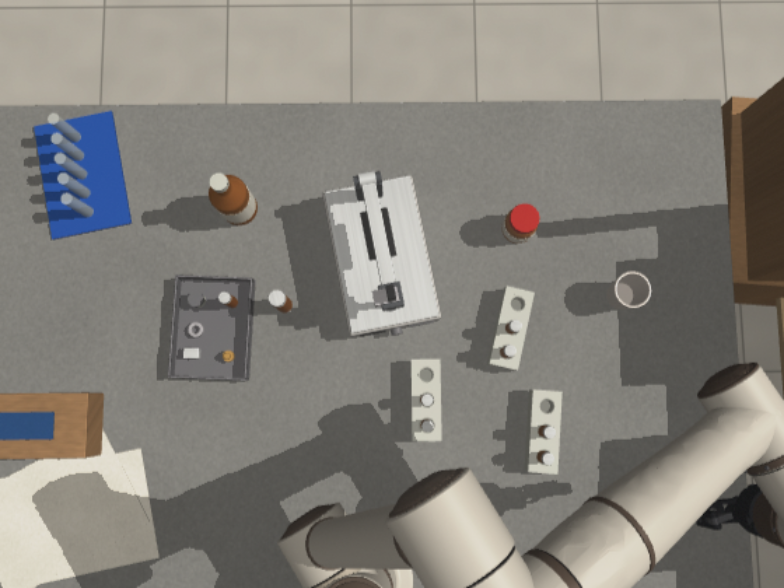

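View pics/scene.png

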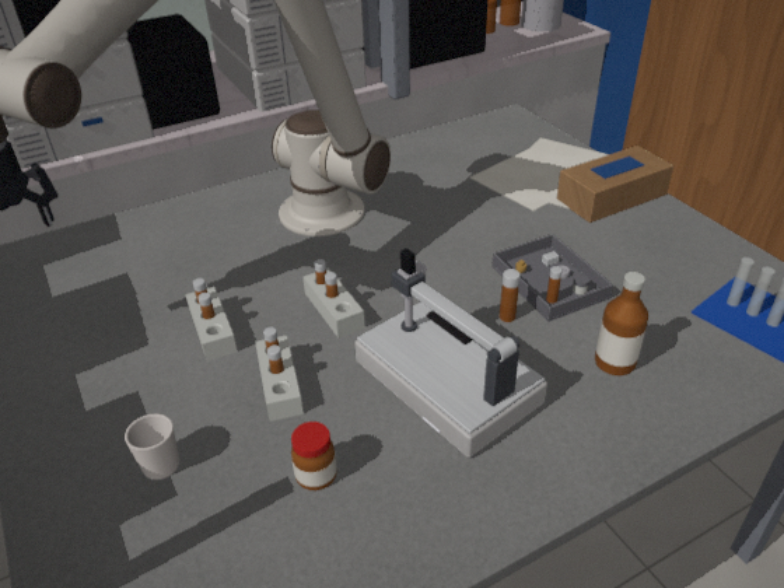

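The top view shows the empty hole of the farthest rack near (517,302), the crate vial near (226,298), with a larger decoy vial outside the crate at (277,298). The shaker arm runs from (390,293) to (370,183). All pixels are at 1.4x.

```bash
python3 - <<'E'
from h import *
z=np.load('top.npz'); im,d=z['im'],z['d']
c=imaging.camera_info('top'); f=210/np.tan(np.radians(c['vfov']/2))
cam=(f,c['cx'],c['cy'],R.from_quat(c['rotation']).as_matrix(),c['eye'])
P=cloud(cam,d); Z=P[...,2]
print('bench z',np.nanmedian(Z[60:80,150:500]))
def roi(n,u0,u1,v0,v1,zl,zh):
    u0,u1,v0,v1=[int(k/1.4) for k in(u0,u1,v0,v1)]
    m=np.zeros(Z.shape,bool);m[v0:v1,u0:u1]=True
    m&=(Z>zl)&(Z<zh); Q=P[m]
    r=cv2.minAreaRect(Q[:,:2].astype(np.float32)) if len(Q)>3 else None
    print(n,len(Q),'mean',Q.mean(0).round(1),'med',np.median(Q,0).round(1),'z',np.percentile(Q[:,2],[2,98]).round(1),'rect',np.round(r[0],1),np.round(r[1],1),round(r[2],1))
roi('cratevial',205,245,280,320,60,100)
roi('bigvial',262,300,280,320,60,130)
roi('crate',155,265,265,390,25,45)
roi('rackA',480,545,280,375,35,46)
roi('rackAvials',480,545,280,375,70,100)
roi('rackB',400,450,350,450,35,46)
roi('rackC',520,570,380,480,35,46)
roi('tab',365,410,260,315,205,240)
roi('arm',340,410,165,315,155,195)
roi('coupler',365,410,260,315,176,190)
roi('shakerbox',320,445,165,340,58,72)
roi('bottle',200,260,165,230,150,210)
roi('jar',500,545,195,245,80,95)
roi('beaker',605,660,265,315,70,90)
# rack A hole: dark inside
u0,u1,v0,v1=[int(k/1.4) for k in(505,530,288,318)]
print(Z[v0:v1:2,u0:u1:2].round(0))
E
```

```text
bench z -745.2922882824337
cratevial 66 mean [532.8 250.3  77.1] med [532.9 250.1  78.3] z [61.3 85. ] rect [532.7 251.1] [20.5 19.9] 86.0
bigvial 144 mean [526.3 146.6  99.5] med [526.4 146.5 104.3] z [ 65.6 111.1] rect [528.2 148. ] [30.8 28.8] 0.5
crate 673 mean [491.8 292.4  33.4] med [511.7 310.   33.6] z [25.5 41.6] rect [482.4 287.4] [152.3 200.6] 86.9
rackA 849 mean [ 475.4 -295.3   41.6] med [ 474.1 -294.5   41.8] z [36.1 45.8] rect [ 474.6 -295.8] [ 57.  155.3] 76.2
rackAvials 118 mean [ 450.9 -289.2   84.8] med [ 450.6 -289.4   84.9] z [74.2 91.6] rect [ 450.9 -289.6] [22. 68.] 75.4
rackB 864 mean [ 338.2 -128.2   41.8] med [ 336.8 -128.1   42. ] z [36.3 45.8] rect [ 337.4 -128.4] [154.   55.8] 0.1
rackC 914 mean [ 277.7 -352.1   41.8] med [ 279.4 -350.8   42. ] z [36.5 45.7] rect [ 276.3 -352.8] [ 57.6 155. ] 84.8
tab 66 mean [519.3 -63.4 224.6] med [519.  -63.8 225.5] z [212.2 231.4] rect [520.5 -63.1] [24.4 13.8] 10.7
arm 1467 mean [623.6 -42.7 172.9] med [626.4 -42.5 173.6] z [155.8 190.4] rect [622.7 -42. ] [253.5  52.8] 9.2
coupler 250 mean [523.5 -58.9 183.8] med [5
[... 259 characters left out ...]
4] rect [724.6 239.1] [31.2 29.8] 0.7
jar 337 mean [ 678.1 -317.4   89.5] med [ 678.  -317.5   89.6] z [82.8 94.4] rect [ 678.9 -318.1] [54.9 55.6] 20.7
beaker 176 mean [ 542.4 -522.    78.4] med [ 543.9 -525.4   78.9] z [70.5 85. ] rect [ 541.6 -519.4] [67.4 68.9] 42.7
[[-3. 38. 46. 41. -5.  9. -4.  4.  2.]
 [24. 47. 41. 41. 44. 42. 43. 41. -0.]
 [42. 37. 39. 45. 43. 43. 42. 46. 43.]
 [42. 43. 34. 41. 45. nan 41. 42. 44.]
 [41. 45. 41. 42. 25. 25. 38. 45. 41.]
 [40. 40. 44.  9.  3. 15. 22. 50. 45.]
 [44. 42. 37. 12.  8. 14. 17. 42. 40.]
 [40. 40. 47. 12. 10. 12. 12. 36. 38.]
 [41. 41. 45. 39. 11. 14. 44. 42. 41.]
 [46. 39. 45. 36. 40. 42. 45. 46. 40.]
 [42. 42. 44. 39. 41. 43. 39. 46. 41.]]
```

```bash
cat >> h.py <<'E'
def st():
    s=readout.read_state(); M=R.from_quat(s['ee_rot']).as_matrix()
    print('t',round(s['clock'],2),'p',s['position'].round(1),'x',M[:,0].round(3),'yang',round(np.degrees(np.arctan2(M[1,1],M[0,1])),1),'F',s['contact_force'].round(1),'w',round(s['gripper_width'],1),'q',s['joints'].round(2)); return s,M
E
python3 -c "
from h import *
st()"
```

```text
t 0.1 p [ 176.1 -599.1  230.3] x [-0.001  0.002 -1.   ] yang 106.4 F [-0.7  0.2 -0.5] w 85.3 q [-1.03  0.39  0.01 -0.   -1.19 -0.26]
```

arm_command --increments '[[[0, 0, 0], [15, 40, 20], 0], [[0, 0, 0], [35, 85, 40], 0], [[0, 0, 0], [55, 130, 60], 0], [[0, 0, 0], [75, 175, 70], 0], [[0, 0, 0], [95, 220, 70], 0]]'

```text
clock: 0.6
position: [269.5, -383.1, 301.5]
ee_rot: [-0.1, 0.699, 0.1, 0.7]
contact_force: [1.6, -0.0, -0.3]
gripper_width: 85.3
```

arm_command --increments '[[[0, 0, -6], [20, 45, 0], 0], [[0, 0, -12], [40, 90, 0], 0], [[0, 0, -18], [60, 135, 0], 0], [[0, 0, -24], [80, 180, 0], 0], [[0, 0, -30], [100, 225, 0], 0]]'

```text
clock: 1.1
position: [364.5, -168.3, 301.5]
ee_rot: [0.082, 0.702, -0.082, 0.703]
contact_force: [1.2, -1.0, 1.0]
gripper_width: 85.2
```

arm_command --increments '[[[0, 0, 0], [15, 45, 0], 0], [[0, 0, 0], [35, 90, 0], 0], [[0, 0, 0], [55, 135, 0], 0], [[0, 0, 0], [70, 180, 0], 0], [[0, 0, 0], [85, 225, 0], 0]]'

```text
clock: 1.6
position: [449.5, 58.7, 301.3]
ee_rot: [0.081, 0.702, -0.082, 0.703]
contact_force: [0.6, 0.7, -0.0]
gripper_width: 85.5
```

arm_command --increments '[[[0, 0, 0], [15, 40, -5], 0], [[0, 0, 0], [30, 80, -25], 0], [[0, 0, 0], [45, 120, -50], 0], [[0, 0, 0], [60, 150, -75], 0], [[0, 0, 0], [75, 180, -90], 0]]'

```text
clock: 2.1
position: [523.6, 239.8, 208.5]
ee_rot: [0.08, 0.703, -0.082, 0.702]
contact_force: [-0.1, 0.2, -0.3]
gripper_width: 85.3
```

```bash
python3 - <<'E'
from h import *
s,M=st(); im,d,cam=grab('wrist'); P=cloud(cam,d); save('w1',im); np.savez('w1',im=im,d=d)
m=(P[...,2]>68)&(P[...,2]<90)
n,l,sts,_=cv2.connectedComponentsWithStats(m.astype(np.uint8))
for i in range(1,n):
    if sts[i,4]>150:
        Q=P[l==i]; r=cv2.minEnclosingCircle(Q[:,:2].astype(np.float32)); print(sts[i],np.median(Q,0).round(1),np.round(r[0],1),round(r[1],1))
E
```

```text
t 2.1 p [523.6 239.8 208.5] x [-0.002 -0.003 -1.   ] yang 76.8 F [-0.1  0.2 -0.3] w 85.3 q [ 0.71  0.32 -0.15  0.   -1.11 -2.51]
[283 195  24  26 501] [533.1 253.   79.9] [534.5 252.9] 11.1
[172 209  33  28 321] [520.  161.2  76.1] [528.  152.2] 15.0
[288 338  67  37 939] [694.4 243.8  79.5] [722.4 241.4] 36.1
[ 84 399  40  21 493] [723.8 -12.7  80.5] [732.8 -17.9] 23.8
```

View pics/w1.png

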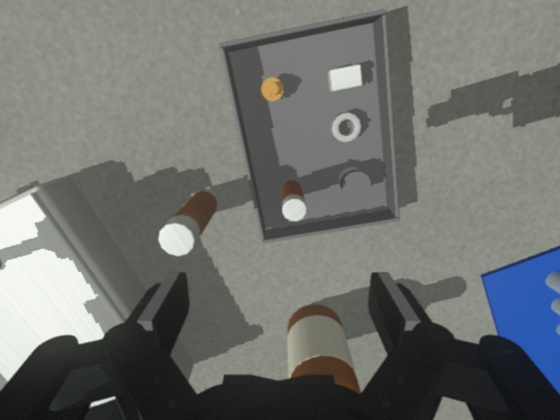

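The wrist view puts the vial cap at (293,207), which gives (533.5, 252.5), radius 11 and top at z 80. That agrees with the top view to 2 mm. Descending.

arm_command --increments '[[[0, 0, 0], [10, 12, -10], 0], [[0, 0, 0], [10, 12, -50], 0], [[0, 0, 0], [10, 12, -90], 0], [[0, 0, 0], [10, 12, -130], 0], [[0, 0, 0], [10, 12, -145], 0]]'

```text
clock: 2.65
position: [532.7, 253.1, 56.1]
ee_rot: [0.078, 0.706, -0.084, 0.699]
contact_force: [-0.1, -0.2, -0.8]
gripper_width: 85.3
```

arm_command --increments '[[[0, 0, 0], [0, 0, -10], 0], [[0, 0, 0], [0, 0, -21], 0], [[0, 0, 0], [0, 0, -21], 0.5], [[0, 0, 0], [0, 0, -21], 0.8], [[0, 0, 0], [0, 0, -21], 1]]'

```text
clock: 3.15
position: [533.4, 253.7, 36.3]
ee_rot: [0.078, 0.705, -0.084, 0.7]
contact_force: [0.2, 0.5, 0.5]
gripper_width: 43.7
```

arm_command --increments '[[[0, 0, 0], [0, 0, 0], 1], [[0, 0, 0], [0, 0, 0], 1], [[0, 0, 0], [0, 0, 0], 1], [[0, 0, 0], [0, 0, 0], 1], [[0, 0, 0], [0, 0, 0], 1]]'

```text
clock: 3.65
position: [534.0, 254.1, 37.4]
ee_rot: [0.079, 0.704, -0.083, 0.7]
contact_force: [-1.1, 0.3, 5.2]
gripper_width: 21.1
```

arm_command --increments '[[[0, 0, 0], [0, 0, 30], 1], [[0, 0, 0], [0, 0, 75], 1], [[0, 0, 0], [0, 0, 120], 1], [[0, 0, 0], [0, 0, 165], 1], [[0, 0, 0], [0, 0, 210], 1]]'

```text
clock: 4.15
position: [533.4, 253.7, 248.7]
ee_rot: [0.079, 0.705, -0.083, 0.7]
contact_force: [-0.5, -0.0, -0.5]
gripper_width: 21.1
```

arm_command --increments '[[[0, 0, 0], [-15, -20, 35], 1], [[0, 0, 0], [-30, -60, 50], 1], [[0, 0, 0], [-45, -100, 55], 1], [[0, 0, 0], [-60, -140, 55], 1], [[0, 0, 0], [-75, -180, 55], 1]]'

```text
clock: 4.65
position: [457.2, 72.3, 303.5]
ee_rot: [0.079, 0.705, -0.083, 0.7]
contact_force: [0.7, -0.3, 0.1]
gripper_width: 21.3
```

arm_command --increments '[[[0, 0, 0], [-10, -40, 0], 1], [[0, 0, 0], [-10, -80, 0], 1], [[0, 0, 0], [-10, -120, 0], 1], [[0, 0, 0], [-10, -160, 0], 1], [[0, 0, 0], [-10, -200, 0], 1]]'

```text
clock: 5.15
position: [446.4, -129.1, 303.2]
ee_rot: [0.079, 0.705, -0.083, 0.7]
contact_force: [0.3, 0.2, -0.2]
gripper_width: 21.3
```

```bash
python3 -c "
from h import *
st()"
```

```text
t 5.15 p [ 446.4 -129.1  303.2] x [-0.008 -0.005 -1.   ] yang 76.9 F [ 0.3  0.2 -0.2] w 21.3 q [ 0.07  0.06 -0.24  0.   -1.28 -1.87]
```

arm_command --increments '[[[0, 0, 0], [15, -35, 0], 1], [[0, 0, 0], [30, -75, -20], 1], [[0, 0, 0], [45, -115, -50], 1], [[0, 0, 0], [60, -150, -90], 1], [[0, 0, 0], [70, -175, -125], 1]]'

```text
clock: 5.65
position: [516.5, -305.1, 178.0]
ee_rot: [0.079, 0.705, -0.083, 0.7]
contact_force: [0.4, 0.1, 1.3]
gripper_width: 21.0
```

arm_command --increments '[[[0, 0, 0], [5, -3, 0], 1], [[0, 0, 0], [5, -3, 0], 1], [[0, 0, 0], [5, -3, 0], 1], [[0, 0, 0], [5, -3, 0], 1], [[0, 0, 0], [5, -3, 0], 1]]'

```text
clock: 6.15
position: [522.0, -307.3, 180.1]
ee_rot: [0.078, 0.704, -0.083, 0.701]
contact_force: [0.4, 0.3, -0.0]
gripper_width: 21.2
```

```bash
python3 - <<'E'
from h import *
s,M=st(); im,d,cam=grab('wrist'); P=cloud(cam,d); save('w2',im); np.savez('w2',im=im,d=d,p=s['position'],q=s['ee_rot'])
Z=P[...,2]
near=np.hypot(P[...,0]-475,P[...,1]+296)<100
m=near&(Z>34)&(Z<48)
Q=P[m]; print('rack',cv2.minAreaRect(Q[:,:2].astype(np.float32)))
m=near&(Z>76)&(Z<95)
n,l,sts,_=cv2.connectedComponentsWithStats(m.astype(np.uint8))
for i in range(1,n):
    if sts[i,4]>100:
        Q=P[l==i]; r=cv2.minEnclosingCircle(Q[:,:2].astype(np.float32)); print(sts[i],np.median(Q,0).round(1),np.round(r[0],1),round(r[1],1))
E
```

```text
t 6.15 p [ 522.  -307.3  180.1] x [-0.004 -0.006 -1.   ] yang 76.9 F [ 0.4  0.3 -0. ] w 21.2 q [-0.26  0.39 -0.12  0.01 -1.06 -1.54]
rack ((475.4488830566406, -294.7763977050781), (56.13795471191406, 155.45416259765625), 76.05096435546875)
[265  67  32  35 819] [ 428.7 -283.2   85.9] [ 428.7 -283.3] 11.1
[266 137  29  31 691] [ 474.7 -294.6   85.9] [ 475.3 -294.9] 11.1
```

View pics/w2.png

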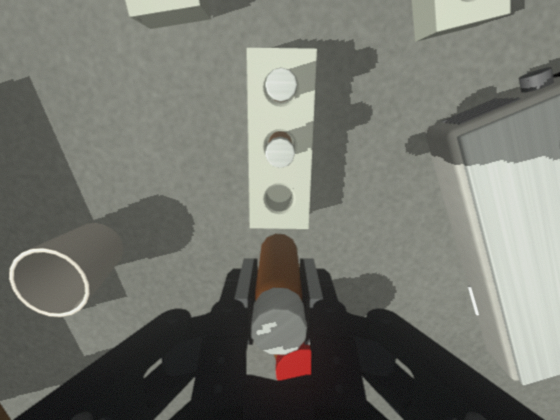

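```bash
python3 - <<'E'
from h import *
z=np.load('w2.npz'); im,d=z['im'],z['d']
c=imaging.camera_info('wrist'); f=210/np.tan(np.radians(c['vfov']/2))
T=np.eye(4);T[:3,:3]=R.from_quat(z['q']).as_matrix();T[:3,3]=z['p'];T=T@np.array(c['T_tool_cam'])
cam=(f,c['cx'],c['cy'],T[:3,:3],T[:3,3]); P=cloud(cam,d)
print('eye',T[:3,3].round(1))
print('hole px->',onz(cam,278,197,42).round(1))
Tt=R.from_quat(z['q']).as_matrix()
L=(P-z['p'])@Tt
for lo,hi in((-10,0),(0,10),(10,20),(20,30),(30,40)):
    m=(L[...,0]>lo)&(L[...,0]<hi)&(abs(L[...,1])<16)&(abs(L[...,2])<25); m[:,:255]=0;m[:,303:]=0;m[330:]=0
    Q=L[m]
    if len(Q)>20:
        a=np.c_[2*Q[:,1:],np.ones(len(Q))]; s=np.linalg.lstsq(a,(Q[:,1:]**2).sum(1),rcond=None)[0]
        print(lo,len(Q),'y',np.percentile(Q[:,1],[2,98]).round(1),'z',np.percentile(Q[:,2],[2,50,98]).round(1),'circ',s[:2].round(1),round(np.sqrt(s[2]+s[0]**2+s[1]**2),1))
print('tool z world',Tt[:,2].round(2),'max x',)
E
```

```text
eye [ 441.5 -286.7  323.9]
hole px-> [ 520.6 -307.1   42. ]
-10 454 y [-9.7 11.7] z [-11.8  -8.6  -2.5] circ [ 1. -2.] 9.3
0 332 y [-9.  11.5] z [-9.9 -8.5 -2. ] circ [1.  1.1] 10.9
10 278 y [-9.  11.4] z [-10.   -8.3  -2.3] circ [1.  1.1] 10.9
20 239 y [-9.  11.5] z [-10.   -8.3  -2.2] circ [1.1 1.1] 10.9
30 31 y [-8.5 10. ] z [-9.7 -8.4 -3.8] circ [1.1 1.3] 10.9
tool z world [ 0.97 -0.23 -0.  ] max x
```

Hole (≈521.6,-306.6) and held vial axis were measured from the same camera, so I shift -1.8 mm in x and go down.

arm_command --increments '[[[0, 0, 0], [-1.8, 0, -20], 1], [[0, 0, 0], [-1.8, 0, -50], 1], [[0, 0, 0], [-1.8, 0, -80], 1], [[0, 0, 0], [-1.8, 0, -94], 1], [[0, 0, 0], [-1.8, 0, -94], 1]]'

```text
clock: 6.7
position: [518.7, -306.4, 84.2]
ee_rot: [0.079, 0.705, -0.082, 0.7]
contact_force: [-1.4, -0.4, -0.0]
gripper_width: 21.3
```

```bash
python3 - <<'E'
from h import *
s,M=st(); im,d,cam=grab('wrist'); P=cloud(cam,d); save('w3',im[100:380,150:410],2)
Z=P[...,2]
m=(np.hypot(P[...,0]-475,P[...,1]+296)<20)&(Z>76)&(Z<95)
r=cv2.minEnclosingCircle(P[m][:,:2].astype(np.float32)); print('mid vial',r)
m=(np.hypot(P[...,0]-429,P[...,1]+283)<20)&(Z>76)&(Z<95)
r=cv2.minEnclosingCircle(P[m][:,:2].astype(np.float32)); print('end vial',r)
L=(P-s['position'])@M
m=(L[...,0]>5)&(L[...,0]<30)&(abs(L[...,1])<16)&(abs(L[...,2])<25)
Q=L[m]; a=np.c_[2*Q[:,1:],np.ones(len(Q))]; q=np.linalg.lstsq(a,(Q[:,1:]**2).sum(1),rcond=None)[0]
print('vial axis',len(Q),q,(s['position']+M@np.array([0,q[0],q[1]])).round(1))
E
```

```text
t 6.7 p [ 518.7 -306.4   84.2] x [-0.008 -0.004 -1.   ] yang 76.9 F [-1.4 -0.4 -0. ] w 21.3 q [-0.26  0.49 -0.23  0.01 -0.86 -1.54]
mid vial ((475.0102844238281, -294.94573974609375), 11.171223640441895)
end vial ((428.5625305175781, -283.4451599121094), 11.144571304321289)
vial axis 687 [  1.06283046   1.08933601 115.22822975] [ 520.  -305.6   84.1]
```

View pics/w3.png

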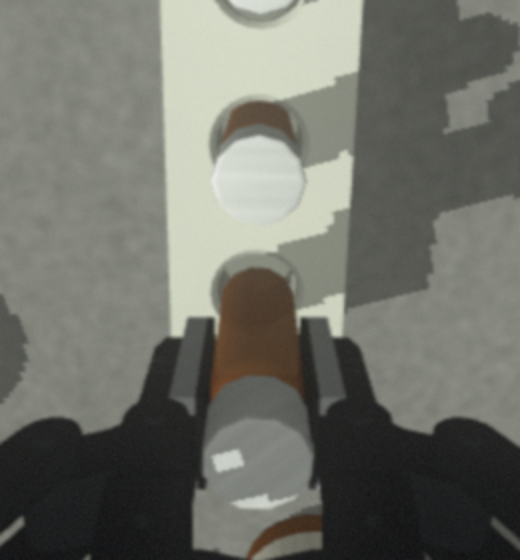

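The vial bottom sits just above the hole (hole centre ≈(254,288), vial slightly right at 258). I correct by +1.5, -0.9 mm and insert.

arm_command --increments '[[[0, 0, 0], [1.6, -0.9, 0], 1], [[0, 0, 0], [1.6, -0.9, -4], 1], [[0, 0, 0], [1.6, -0.9, -8], 1], [[0, 0, 0], [1.6, -0.9, -12], 1], [[0, 0, 0], [1.6, -0.9, -16], 1]]'

```text
clock: 7.25
position: [521.5, -307.9, 69.7]
ee_rot: [0.078, 0.704, -0.083, 0.701]
contact_force: [0.2, 0.3, -0.8]
gripper_width: 20.9
```

arm_command --increments '[[[0, 0, 0], [0, 0, -5], 1], [[0, 0, 0], [0, 0, -10], 1], [[0, 0, 0], [0, 0, -15], 1], [[0, 0, 0], [0, 0, -20], 1], [[0, 0, 0], [0, 0, -23], 1]]'

```text
clock: 7.75
position: [521.2, -307.8, 45.9]
ee_rot: [0.078, 0.704, -0.083, 0.701]
contact_force: [0.5, 0.2, -1.0]
gripper_width: 21.0
```

arm_command --increments '[[[0, 0, 0], [0, 0, -1], 1], [[0, 0, 0], [0, 0, -2], 1], [[0, 0, 0], [0, 0, -2], 1], [[0, 0, 0], [0, 0, -2], 1], [[0, 0, 0], [0, 0, -2], 1]]'

```text
clock: 8.25
position: [521.4, -307.8, 44.1]
ee_rot: [0.078, 0.704, -0.083, 0.701]
contact_force: [0.1, -0.3, -0.6]
gripper_width: 21.1
```

arm_command --increments '[[[0, 0, 0], [0, 0, -1], 1], [[0, 0, 0], [0, 0, -2], 1], [[0, 0, 0], [0, 0, -2], 1], [[0, 0, 0], [0, 0, -2], 0.5], [[0, 0, 0], [0, 0, -2], 0]]'

```text
clock: 8.75
position: [521.4, -307.8, 42.1]
ee_rot: [0.078, 0.704, -0.083, 0.701]
contact_force: [-0.6, 0.6, -0.4]
gripper_width: 49.1
```

arm_command --increments '[[[0, 0, 0], [0, 0, 0], 0], [[0, 0, 0], [0, 0, 0], 0], [[0, 0, 0], [0, 0, 0], 0], [[0, 0, 0], [0, 0, 0], 0], [[0, 0, 0], [0, 0, 0], 0]]'

```text
clock: 9.25
position: [521.4, -307.8, 42.0]
ee_rot: [0.078, 0.704, -0.083, 0.701]
contact_force: [-0.3, -0.8, -0.5]
gripper_width: 85.2
```

arm_command --increments '[[[0, 0, 0], [0, 0, 20], 0], [[0, 0, 0], [0, 0, 60], 0], [[0, 0, 0], [0, 0, 105], 0], [[0, 0, 0], [0, 0, 150], 0], [[0, 0, 0], [0, 0, 190], 0]]'

```text
clock: 9.75
position: [521.4, -307.9, 234.7]
ee_rot: [0.078, 0.704, -0.083, 0.701]
contact_force: [0.8, 0.5, 0.2]
gripper_width: 85.7
```

arm_command --increments '[[[0, 0, 5], [-25, 25, 20], 0], [[0, 0, 10], [-35, 60, 35], 0], [[0, 0, 15], [-40, 95, 60], 0], [[0, 0, 20], [-45, 130, 75], 0], [[0, 0, 24], [-50, 165, 85], 0]]'

```text
clock: 10.25
position: [471.2, -141.8, 321.3]
ee_rot: [-0.071, 0.703, 0.066, 0.704]
contact_force: [0.7, -0.2, -0.1]
gripper_width: 85.8
```

```bash
python3 - <<'E'
from h import *
s,M=st(); im,d,cam=grab('top'); P=cloud(cam,d); Z=P[...,2]
m=(np.hypot(P[...,0]-521.6,P[...,1]+306.5)<20)&(Z>60)&(Z<130)
print('placed top',m.sum(),np.median(P[m],0).round(1),np.round(cv2.minEnclosingCircle(P[m][:,:2].astype(np.float32)),1) if 0 else '')
for n in('top','wrist'):
    im,d,cam=grab(n); P=cloud(cam,d); Z=P[...,2]
    if n=='wrist': save('w4',im)
    m=(np.hypot(P[...,0]-522,P[...,1]+307)<22)&(Z>60)&(Z<130)
    if m.sum()>10: print(n,'placed',m.sum(),np.median(P[m],0).round(1),cv2.minEnclosingCircle(P[m][:,:2].astype(np.float32)))
    m=(np.hypot(P[...,0]-519,P[...,1]+63)<28)&(Z>219)&(Z<235)
    if m.sum()>10: print(n,'tab',m.sum(),np.median(P[m],0).round(1),cv2.minAreaRect(P[m][:,:2].astype(np.float32)))
    m=(np.hypot(P[...,0]-620,P[...,1]+45)<75)&(Z>160)&(Z<195)
    if m.sum()>10: print(n,'bar',m.sum(),np.median(P[m],0).round(1),cv2.minAreaRect(P[m][:,:2].astype(np.float32)))
E
```

```text
t 10.25 p [ 471.2 -141.8  321.3] x [ 0.002 -0.007 -1.   ] yang 101.1 F [ 0.7 -0.2 -0.1] w 85.8 q [ 0.04  0.1  -0.15  0.01 -1.32 -1.42]
placed top 66 [ 520.6 -306.4   84. ] 
top placed 67 [ 520.5 -306.    84.4] ((521.9290161132812, -307.8224182128906), 10.881658554077148)
top bar 482 [641.5 -39.9 172.7] ((642.00048828125, -40.500396728515625), (103.21907806396484, 48.19839859008789), 9.027106285095215)
wrist placed 381 [ 520.1 -303.8   85.4] ((522.3770751953125, -306.87689208984375), 11.30276107788086)
wrist tab 481 [519.2 -63.6 226.8] ((521.1249389648438, -62.358428955078125), (24.752731323242188, 14.40084171295166), 11.059123992919922)
wrist bar 2363 [612.9 -46.5 174.3] ((619.2960815429688, -41.41162872314453), (146.8308868408203, 35.483821868896484), 9.740365028381348)
```

View pics/w4.png

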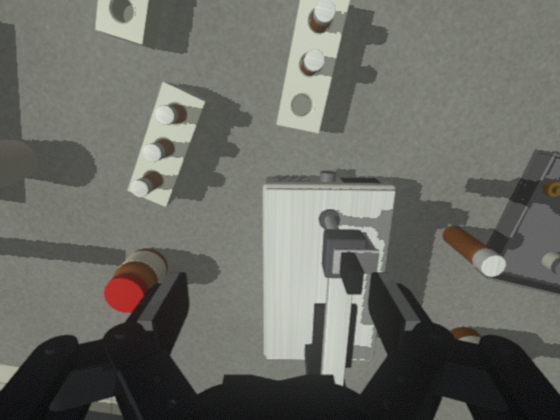

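The placed vial top is at z 85.4, matching its neighbours at 85.9, and it is centred. The tab is at (520.8,-62.5) with top at 226.6 (pixel ≈(352,272)), and its yaw matches the tool.

arm_command --increments '[[[0, 0, 0], [15, 30, -10], 0], [[0, 0, 0], [30, 60, -25], 0], [[0, 0, 0], [49.5, 79, -45], 0], [[0, 0, 0], [49.5, 79, -65], 0], [[0, 0, 0], [49.5, 79, -65], 0]]'

```text
clock: 10.9
position: [519.3, -62.7, 252.1]
ee_rot: [-0.071, 0.706, 0.066, 0.701]
contact_force: [-0.1, -0.3, -0.1]
gripper_width: 85.3
```

arm_command --increments '[[[0, 0, 0], [0, 0, -15], 0], [[0, 0, 0], [0, 0, -35], 0], [[0, 0, 0], [0, 0, -55], 0], [[0, 0, 0], [0, 0, -63], 0], [[0, 0, 0], [0, 0, -63], 0]]'

```text
clock: 11.4
position: [518.9, -63.5, 188.7]
ee_rot: [-0.07, 0.707, 0.065, 0.701]
contact_force: [-0.5, 0.5, 0.1]
gripper_width: 85.5
```

```bash
python3 -c "
from h import *
s,M=st()
print(M.T@(np.array([520.8,-62.5,207])-s['position']))"
```

```text
t 11.4 p [518.9 -63.5 188.7] x [-0.008 -0.008 -1.   ] yang 101.0 F [-0.5  0.5  0.1] w 85.5 q [ 0.19  0.25 -0.3   0.01 -1.03 -1.58]
[-18.34346442   0.46803525   1.90886874]
```

arm_command --increments '[[[0, 0, 0], [1.5, 0.5, 2], 0.3], [[0, 0, 0], [1.5, 0.5, 2], 0.6], [[0, 0, 0], [1.5, 0.5, 2], 1], [[0, 0, 0], [1.5, 0.5, 2], 1], [[0, 0, 0], [1.5, 0.5, 2], 1]]'

```text
clock: 11.9
position: [520.5, -63.1, 191.2]
ee_rot: [-0.071, 0.707, 0.065, 0.701]
contact_force: [-0.1, -4.6, 6.5]
gripper_width: 13.2
```

arm_command --increments '[[[0, 0, 0], [0, 0, 0], 1], [[0, 0, 0], [0, 0, 0], 1], [[0, 0, 0], [0, 0, 0], 1], [[0, 0, 0], [0, 0, 0], 1], [[0, 0, 0], [0, 0, 0], 1]]'

```text
clock: 12.4
position: [520.5, -63.3, 191.2]
ee_rot: [-0.071, 0.707, 0.065, 0.701]
contact_force: [0.9, -3.0, 0.6]
gripper_width: 13.3
```

arm_command --increments '[[[0, 0, 0], [-0.8, 4, 0], 1], [[0, 0, 0], [-1.5, 8, 0], 1], [[0, 0, 0], [-2.2, 11.5, 0], 1], [[0, 0, 0], [-2.2, 11.5, 0], 1], [[0, 0, 0], [-2.2, 11.5, 0], 1]]'

```text
clock: 12.9
position: [518.4, -51.8, 191.2]
ee_rot: [-0.071, 0.707, 0.065, 0.701]
contact_force: [1.9, -5.2, -0.8]
gripper_width: 13.1
```

arm_command --increments '[[[0, 0, 0], [-0.2, 1, 0], 1], [[0, 0, 0], [-0.2, 1, 0], 1], [[0, 0, 0], [-0.2, 1, 0], 1], [[0, 0, 0], [-0.2, 1, 0], 1], [[0, 0, 0], [-0.2, 1, 0], 1]]'

```text
clock: 13.4
position: [518.2, -51.1, 191.2]
ee_rot: [-0.071, 0.707, 0.065, 0.701]
contact_force: [2.0, -6.7, -0.9]
gripper_width: 13.4
```

Tab moved 12.4 mm with 6.7 N, matching the spring. Now lifting along the arc.

arm_command --increments '[[[-0.37, 1.96, 0], [1.0, 0.2, 7.6], 1], [[-0.75, 3.93, 0], [2.3, 0.4, 15.1], 1], [[-1.12, 5.89, 0], [3.8, 0.7, 22.6], 1], [[-1.5, 7.86, 0], [5.6, 1.1, 30.1], 1], [[-1.87, 9.82, 0], [7.7, 1.5, 37.4], 1]]'

```text
clock: 13.9
position: [525.9, -49.8, 228.6]
ee_rot: [-0.077, 0.766, 0.059, 0.636]
contact_force: [1.9, -5.8, -1.5]
gripper_width: 13.2
```

```bash
python3 - <<'E'
from h import *
s,M=st()
im,d,cam=grab('scene'); P=cloud(cam,d); save('s5',im[120:320,200:420],3)
E
```

```text
t 13.9 p [525.9 -49.8 228.6] x [-0.179 -0.044 -0.983] yang 101.1 F [ 1.9 -5.8 -1.5] w 13.2 q [ 0.22  0.31 -0.12  0.   -1.32 -1.59]
```

View pics/s5.png

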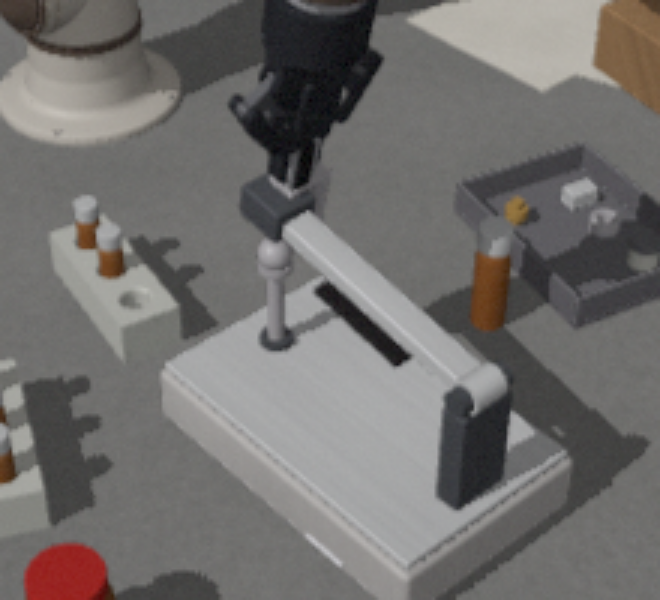

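The scene view shows the coupler lifted clear of the ball (ball at crop pixel (273,255)), with the tab in the fingers. Continuing to about 19°.

arm_command --increments '[[[-0.37, 1.96, 0], [2.4, 0.4, 7.3], 1], [[-0.75, 3.93, 0], [4.9, 0.9, 14.5], 1], [[-1.12, 5.89, 0], [7.7, 1.5, 21.6], 1], [[-1.5, 7.86, 0], [10.7, 2.0, 28.7], 1], [[-1.68, 8.84, 0], [12.3, 2.3, 32.1], 1]]'

```text
clock: 14.45
position: [538.6, -48.2, 261.4]
ee_rot: [-0.083, 0.815, 0.052, 0.572]
contact_force: [-0.5, -5.8, -1.1]
gripper_width: 13.3
```

arm_command --increments '[[[0, 0, 0], [0, 0, 0], 1], [[0, 0, 0], [0, 0, 0], 1], [[0, 0, 0], [0, 0, 0], 1], [[0, 0, 0], [0, 0, 0], 1], [[0, 0, 0], [0, 0, 0], 1]]'

```text
clock: 14.95
position: [538.5, -48.5, 261.2]
ee_rot: [-0.083, 0.815, 0.052, 0.572]
contact_force: [-0.3, -6.1, -0.8]
gripper_width: 13.0
```

```bash
python3 - <<'E'
from h import *
s,M=st()
im,d,cam=grab('top'); P=cloud(cam,d); Z=P[...,2]
m=(np.hypot(P[...,0]-522,P[...,1]+307)<22)&(Z>60)&(Z<130)
print('placed',m.sum(),np.median(P[m],0).round(1),cv2.minEnclosingCircle(P[m][:,:2].astype(np.float32)))
for n,x,y,r,lo,hi in(('bottle',722,238,40,150,210),('jar',678,-317,45,80,95),('beaker',542,-522,50,70,90)):
    m=(np.hypot(P[...,0]-x,P[...,1]-y)<r)&(Z>lo)&(Z<hi); print(n,m.sum(),np.median(P[m],0).round(1))
im,d,cam=grab('scene'); P=cloud(cam,d)-np.array([521,-63,165]); save('s6',im[100:320,180:440],2.6)
# bar top slope along shaker x
ax=np.array([.982,.187]); X=P[...,:2]@ax; Y=P[...,:2]@np.array([-.187,.982])
m=(abs(Y)<8)&(X>60)&(X<190)&(P[...,2]>5)&(P[...,2]<90)
print('bar',m.sum(),np.polyfit(X[m],P[...,2][m],1))
st()
E
```

```text
t 14.95 p [538.5 -48.5 261.2] x [-0.333 -0.076 -0.94 ] yang 101.2 F [-0.3 -6.1 -0.8] w 13.0 q [ 0.21  0.4   0.06  0.   -1.58 -1.59]
placed 69 [ 520.4 -305.7   84.2] ((521.5252685546875, -307.6951904296875), 11.073692321777344)
bottle 0 [nan nan nan]
jar 333 [ 677.7 -317.1   89.9]
beaker 177 [ 542.  -525.5   78.5]
bar 377 [-0.34590318 84.00070988]
t 15.05 p [538.6 -48.5 261.3] x [-0.333 -0.076 -0.94 ] yang 101.2 F [ 1.  -7.  -0.2] w 13.0 q [ 0.21  0.4   0.06  0.   -1.58 -1.59]
  return _methods._mean(a, axis=axis, dtype=dtype,
  ret = um.true_divide(
```

View pics/s6.png

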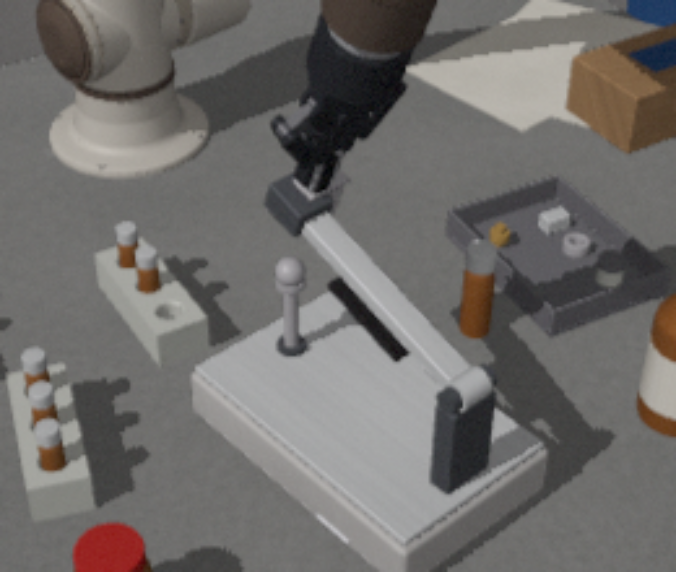

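The bar slope gives 0.333 rad, well clear of the ball and held steady. Three vials stand in the rack. The arm hides the bottle from the top camera, but the scene view shows it upright. Handing in.

```bash
python3 - <<'E'
from h import *
z=np.load('scene.npz'); im,d,cam=grab('scene')
for a in (z['d'],d):
    P=cloud(cam,a); m=(np.hypot(P[...,0]-722,P[...,1]-238)<50)&(P[...,2]>20)&(P[...,2]<210); print('bottle',m.sum(),np.median(P[m],0).round(1))
print(arm.job_done())
E
```

```text
bottle 1733 [741.3 220.7 107.7]
bottle 1737 [741.5 220.8 108.1]
the job is handed in; nothing more can be done
None
```

I seated the small vial in the rack farthest from the base. I then pulled the latch tab and raised the hold-down arm, which the gripper was still holding by the tab when I handed the job in at about 15 s. `job_done` gives no verdict, so these are my own last checks:

- **Vial:** it is within about 1.5 mm of the hole axis. Its top was at 85.4 mm in the wrist view, against 85.9 mm for its neighbours, so it is fully down. It was let go before the arm moved away.
- **Latch:** I pulled the tab about 12.4 mm while the arm was still down. The side force was about 6.7 N, close to what the spring should give there.
- **Hold-down arm:** the slope of the bar in the scene camera gives about 0.33 rad. The tool's height did not change between the last readings. The grip is on the tab (13 mm opening, 6–7 N), and I had no separate reading of the contact force on the arm itself.
- **Bottle, jar and beaker:** all three are where they started, within measurement noise. The robot arm hid the bottle from the top camera, so I checked it in the scene camera, where it had moved less than 1 mm.

No check failed.

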